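Clear broken ring pieces off the landing plate

TASK

Pull the red extraction knob up all the way out, then use the yellow-handled scraper to sweep all three black broken pieces off the white plate into the open blue tray at its end, touching the sharp pieces only with the scraper and keeping clear of the orange pipe above. Then stand the scraper upright back on its green mat, push the knob fully home, and leave the bottle, the jar and the white ceramic ring where they are.

Things in the scene. Friction and masses are not known exactly. Their poses are not given: they have to be found in the camera images.
- plate_top (a point): Centre of the top face of the fixed white plate, 160 mm along its own x, 240 mm along its own y, top 45 mm above the deck. Axes: x away from the robot, y along its length, z up. The blue tray stands against one of its two y ends (differs from run to run), a closed grey cover box of like footprint, 38 mm high, against the other.
- tray: Fixed blue open-topped tray, 160 mm (x) by 98 mm (y), 38 mm high, walls and floor 4 to 5 mm thick; origin at the centre of its underside on the deck, axes parallel to the plate's. It stands 1 mm off the plate's end; its rim is 7 mm below the plate's top.
- pipe_mid (a point): Middle of the fixed orange overhead pipe, 36 mm thick: runs along the plate's y 130 mm to each side of here, 215 mm above the deck (underside 152 mm above the plate), 4 mm beyond (+x) the plate's centre line; both ends bend level towards the robot for 134 mm, then down. A gripper held upright on the scraper's handle would foul it. Axes parallel to the plate's.
- chip1_center (a point): One of three black, flat, kinked broken ring pieces, 50 to 60 mm long, 22 to 27 mm wide, 10 mm thick, 35 g, lying on the white plate at any yaw. This point is its centre, 5 mm above its underside.
- chip2_center (a point): One of three black, flat, kinked broken ring pieces, 50 to 60 mm long, 22 to 27 mm wide, 10 mm thick, 35 g, lying on the white plate at any yaw. This point is its centre, 5 mm above its underside.
- chip3_center (a point): One of three black, flat, kinked broken ring pieces, 50 to 60 mm long, 22 to 27 mm wide, 10 mm thick, 35 g, lying on the white plate at any yaw. This point is its centre, 5 mm above its underside.
- scraper_grip (a point): Grip point on the scraper's yellow handle: 47.5 mm to +x of the sole's centre, 85 mm above the sole. The handle leans 30 degrees (0.524 rad) from vertical towards +x (away from the robot when stored), in the x-z plane; it is 26 mm thick along y, 30 mm the other way, and ends 35 mm beyond this point. Axes: x along the block, z up when it stands on its sole.
- scraper_sole (a point): Centre of the underside of the scraper's flat rubber sole; axes as for scraper_grip. The scraper (rigid, about 250 g) has an aluminium block 170 mm along its own x, 30 mm along y, 34 mm high; the handle rises from 10 mm to +x of the block's middle.
- scraper: The same scraper; origin and axes as scraper_sole.
- mat: Fixed green mat, 200 mm (x) by 100 mm (y), 3 mm thick, the scraper's place; origin at the centre of its underside. The scraper starts standing on it, its block along the mat's length. It is on the robot's left or right, and the knob console on the other side.
- knob (a joint): Extraction knob's travel in m: 0 = fully in, 0.030 = fully out (straight up), stops at both ends. It moves against about 4 N of friction and stays where it is left.
- knob_grip (a point): Centre of the red round knob head, 40 mm across and 26 mm high, on a vertical stem on a white console box 110 x 110 x 55 mm. With the knob in, this point is 86 mm above the deck, 31 mm above the console's top.
- bottle: Bystander: loose white bottle with blue cap, 64 mm across, 170 mm tall; origin at the centre of its underside.
- jar: Bystander: loose amber jar, 70 mm across, 90 mm tall; origin at the centre of its underside.
- carrier: Bystander: loose white ceramic ring lying flat, 110 mm across, 20 mm high; origin at the centre of its underside.
- chip1: Body of the piece chip1, origin at the centre of its underside.
- chip2: Likewise chip2.
- chip3: Likewise chip3.
- pipe: The orange pipe as a body; its origin is the plate's centre at deck level.

How it is judged:
By the outcome, as a careful person would: the job done as asked, in the order asked, and still so for the second after the job is handed in, with the robot touching nothing.
It also fails if it takes over 72 s, if anything falls off the work surface, if the arm or the gripper's body presses on something with over 40 N, if the wrist force passes 120 N, or if a joint passes its speed limit or range.

ROBOT

A 6-joint arm with a two-finger parallel gripper is mounted at the origin on the work surface. World frame = base frame: x ahead of the robot, y to its left, z up, the work surface at z = 0. Lengths are in mm, angles in degrees, forces in N, time in s.
With the tool pointing down it reaches from about 350 to 850 mm from the base axis. Payload 8.1 kg.
Tool frame: the origin (TCP) lies between the finger pads; the fingertips stand 22 mm ahead of it and the grasp point (between the pads) lies 3 mm ahead of it; z points along the fingers, y is the line along which they close (so a half turn about z gives the same grasp; the last joint's range is limited). The gripper opens to 85 mm and grips with 20 to 120 N. Pads are 22 mm wide; open, the fingers measure 114 mm over their backs; the gripper's body (76 mm by 85 mm) begins 54 mm behind the grasp point. The pads swing forward as they close: fully open they stand 13 mm farther back than shut.
Start: joints at [-79.492, 7.471, 85.268, -0, 87.261, -4.893], TCP at [159.365, -578.453, 253.292] pointing down, gripper open.
Joint ranges: [-169.43, 169.43], [-51.17, 129.36], [1.28, 143.12], [-76.62, 256.62], [0, 156.53], [-152.29, 152.29]. Speed limits (degrees/s): [136.94, 136.94, 159.86, 180, 180, 180].

INTERFACE

Orientations are given as [roll, pitch, yaw] about the fixed x, y, z axes, in that order (R = Rz(yaw) Ry(pitch) Rx(roll)).
In Python, from bench import r, vision gives the robot as it stands.
- The arm moves only by the tool step_arm, never from a script. Its argument "targets" is a list that holds one entry, the list of rows, each a list of 6 numbers: the shift along the world's x, y, z in mm, then the turn, a rotation vector about the world's x, y, z in rad. In form: [[[x, y, z, rx, ry, rz], ...]]. A call has 1 to 12 rows; each row is the pose to reach, as a shift and turn from the pose commanded when the call began; what a row does not reach only later rows make up. A row lasts 1/12 s, in which the tool goes at most 41.7 mm and 7.16 degrees, less where a joint would pass 70% of its speed; a pose out of reach is approached as far as the arm can. A call with a gripper value outside its range is refused whole. "fingers" is the gripper's target within -1 to 1 (shut at 1, half-way at 0, fully open at -1), set as the call begins (left out, the last holds). The fingers move at their own pace and stop on an object; "newtons" is the grip in N (left out, the last holds). Time passes only in rows, so rows that repeat a pose let the fingers close. It gives the time, the measured TCP pose, the force, the opening and the grip force at its end, in the units of the state.
- r.sense(): the state, without advancing time (a new reading comes with each control period).
- vision.snapshot(name): name is "scene" or "top"; returns a dict with "img" (400x640x3 uint8, blue, green, red), "mtx" (3x3 intrinsics, pixels), "eye" and "attitude" of the camera in the world. Camera axes: x right, y up, looking along -z (the intrinsics and any distortion apply to the point x, -y, -z); pixel columns grow to the right and rows downward; lengths in mm; the calibration is good to about 2 mm. A picture is of the moment at which its call begins. There is no depth.
- r.hand_in(): hands the job in; it is judged then, once.
The state is a dict: "time": time; "joint_pos": joint angles; "qd": joint speeds; "joint_efforts": joint torques, N m; "tool_pos": TCP position; "tcp_rot": TCP orientation; "ft_force": force on the tool from outside, world axes, zero at the start; "wrist_torque": the same for the moment, N m; "finger_gap": finger opening in mm; "grip_force": force on a finger pad.
Only numpy, scipy, OpenCV 4.12 (cv2) and the standard library are available. Lean on these libraries where they do the work, as an engineer would, in place of code of your own. Each camera call takes 0.05 s, during which the arm holds its last target. There are 200 camera calls.

## Working session

There is one attempt and no reset: what is moved stays moved. The work goes in short steps, Python scripts to look and compute and a tool call to move; the robot and the scene stay as the last step left them, time stands still between calls to the robot, and variables do not carry over. Pictures are saved under pics/ and viewed, at most 10 in all, crops included, and the job is handed in when it is done.

Besides the shell and the picture viewer there is one more tool, called as name(argument=value, ...), one argument or row to a line, values as JSON. step_arm: Moves the arm, as the interface text tells. Its arguments: {"type":"object","properties":{"targets":{"type":"array"},"fingers":{"type":"number"},"newtons":{"type":"number"}},"required":["targets"]}

```bash
ls; mkdir -p pics
python3 - <<'E'
from bench import r, vision
import cv2
for n in ("scene","top"):
    s=vision.snapshot(n); cv2.imwrite(f"pics/{n}0.png",s["img"]); print(n,{k:v for k,v in s.items() if k!="img"})
print(r.sense())
E
```

```text
pics
scene {'mtx': array([[466.42802038,   0.        , 317.04840528],
       [  0.        , 466.42802038, 194.96200648],
       [  0.        ,   0.        ,   1.        ]]), 'eye': array([1869.62416342,  471.04768761, 1393.94520881]), 'attitude': array([ 46.89187729,   0.31530681, 110.76018717])}
top {'mtx': array([[392.2862253 ,   0.        , 313.98554825],
       [  0.        , 392.2862253 , 199.94342839],
       [  0.        ,   0.        ,   1.        ]]), 'eye': array([ 455.18613968,  -13.43567048, 1438.46756291]), 'attitude': array([  8.22334022,   1.84885557, -91.39537152])}
{'time': 0.1, 'joint_pos': array([-7.94921477e+01,  7.51258516e+00,  8.53223855e+01,  8.16951740e-04,
        8.72607895e+01, -4.89437368e+00]), 'qd': array([-0.09830915, -0.06518667, -0.01468575, -0.12361205, -0.05687935,
        0.0070712 ]), 'joint_efforts': array([ 1.20329729e-03, -5.70952570e+01, -5.01940978e+01, -1.92695234e-04,
        8.09948804e-03, -4.66503423e-05]), 'tool_pos': array([ 159.28700569, -578.00464706,  252.33675271]), 'tcp_rot': array([-1.79904659e+02, -8.98314265e-03,  1.54021788e+01]), 'ft_force': array([ 0.24599249, -0.6222099 ,  0.43282308]), 'wrist_torque': array([-0.00923396, -0.02353185,  0.00436425]), 'grip_force': 0.0, 'finger_gap': 85.76848740747451}
```

View pics/scene0.png

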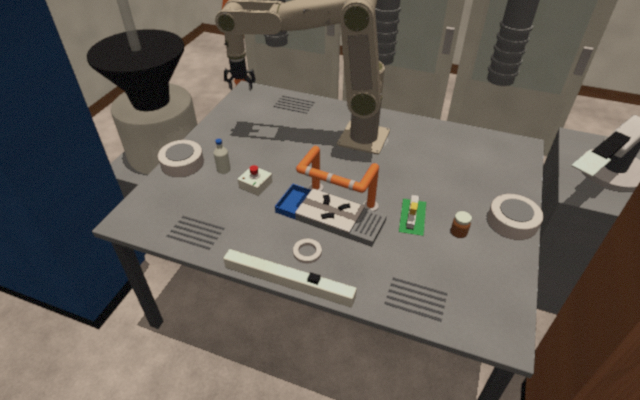

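View pics/top0.png

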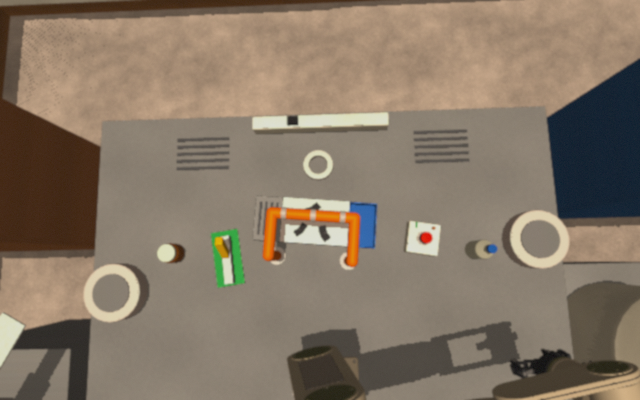

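The scene picture shows the red knob (254,170), tray, plate with pieces and pipe (330,205), and scraper on its mat (413,215). In the top view the knob is at (426,238), the tray at (362,225), the pieces around (312,222), and the mat at (227,258), so the knob is on the robot's right and the mat on its left.

```bash
cat > h.py <<'E'
import numpy as np, cv2
from scipy.spatial.transform import Rotation as Ro
from bench import r, vision
def cam(s): return s["mtx"], np.array(s["eye"]), Ro.from_euler("xyz",s["attitude"],degrees=True).as_matrix()
def ray(s,px):
    K,e,R=cam(s); p=np.atleast_2d(px).astype(float)
    d=np.c_[(p[:,0]-K[0,2])/K[0,0], -(p[:,1]-K[1,2])/K[1,1], -np.ones(len(p))]
    return e, d@R.T
def onz(s,px,z):
    e,d=ray(s,px); return e+d*((z-e[2])/d[:,2])[:,None]
def proj(s,P):
    K,e,R=cam(s); q=(np.atleast_2d(P)-e)@R
    return np.c_[K[0,0]*q[:,0]/-q[:,2]+K[0,2], K[1,1]*-q[:,1]/-q[:,2]+K[1,2]]
def tri(s1,p1,s2,p2):
    A=np.zeros((3,3));b=np.zeros(3)
    for s,p in((s1,p1),(s2,p2)):
        e,d=ray(s,p); d=d[0]/np.linalg.norm(d[0]); M=np.eye(3)-np.outer(d,d); A+=M;b+=M@e
    return np.linalg.solve(A,b)
def mask(s,lo,hi,roi=None):
    m=cv2.inRange(cv2.cvtColor(s["img"],cv2.COLOR_BGR2HSV),np.array(lo),np.array(hi))
    if roi: k=np.zeros_like(m); x0,y0,x1,y1=roi; k[y0:y1,x0:x1]=255; m&=k
    return m
def blobs(m,amin=8):
    n,l,st,c=cv2.connectedComponentsWithStats(m)
    return [(c[i],st[i],l==i) for i in range(1,n) if st[i,4]>=amin]
E
python3 - <<'E'
from h import *
S={n:vision.snapshot(n) for n in("scene","top")}
for n,(x0,y0,x1,y1) in {"scene":(225,140,435,245),"top":(200,180,460,295)}.items():
    c=S[n]["img"][y0:y1,x0:x1]; cv2.imwrite(f"pics/{n}1.png",cv2.resize(c,None,fx=3,fy=3,interpolation=cv2.INTER_CUBIC))
t=S["top"];s=S["scene"]
for nm,lo,hi in (("green",(45,100,40),(80,255,255)),("yellow",(20,130,100),(35,255,255)),("red",(0,170,80),(5,255,255)),("red2",(172,150,60),(180,255,255)),("blue",(100,130,60),(125,255,255)),("orange",(6,150,100),(18,255,255))):
    for q in S:
        print(nm,q,[(c.round(1).tolist(),st.tolist()) for c,st,_ in blobs(mask(S[q],lo,hi),15)][:6])
E
```

```text
green scene [([412.5, 218.0], [399, 199, 27, 36, 527])]
green top [([228.5, 258.1], [211, 229, 34, 58, 872])]
yellow scene [([413.8, 206.3], [411, 203, 7, 9, 46])]
yellow top [([220.8, 246.8], [215, 237, 13, 21, 176])]
red scene [([253.5, 169.4], [250, 166, 7, 8, 44])]
red top [([425.6, 237.4], [421, 233, 11, 10, 89])]
red2 scene []
red2 top []
blue scene [([218.1, 141.1], [216, 139, 5, 5, 22]), ([291.2, 200.5], [276, 185, 34, 33, 589])]
blue top [([366.1, 222.7], [351, 203, 25, 45, 716]), ([491.7, 248.3], [487, 245, 10, 8, 56])]
orange scene [([224.3, 1.8], [223, 0, 5, 6, 18]), ([312.3, 166.5], [297, 146, 30, 43, 523]), ([368.5, 183.3], [353, 164, 26, 43, 478]), ([339.7, 180.8], [331, 175, 19, 13, 145]), ([461.0, 225.1], [454, 221, 15, 7, 32])]
orange top [([270.3, 232.7], [263, 207, 18, 54, 654]), ([297.8, 214.1], [286, 209, 25, 12, 256]), ([327.4, 216.1], [315, 210, 25, 13, 257]), ([352.4, 238.8], [345, 213, 15, 54, 593]), ([175.5, 255.9], [172, 250, 6, 12, 15])]
```

View pics/scene1.png

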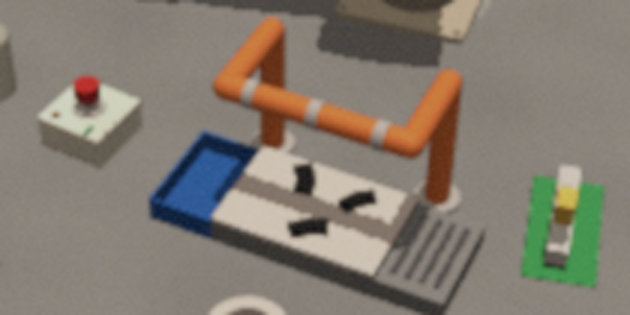

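View pics/top1.png

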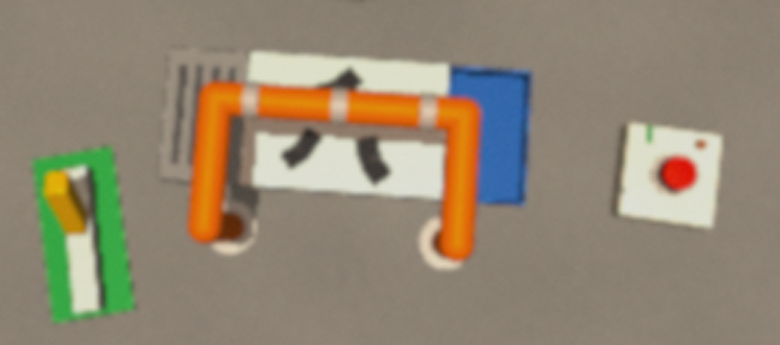

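Both crops show clear edges. The plate and tray lie along y with the tray on the -y side. The handle leans away from the robot, and the three pieces are well inside the plate. Next I'll measure poses.

```bash
cat > meas.py <<'E'
from h import *
def rect(P): 
    (c,wh,a)=cv2.minAreaRect(P[:,:2].astype(np.float32)); 
    return np.round(c,1),np.round(wh,1),round(a,2)
def pix(m): y,x=np.nonzero(m); return np.c_[x,y]
if __name__=="__main__":
    t=vision.snapshot("top"); s=vision.snapshot("scene")
    big=lambda m:max(blobs(m),key=lambda b:b[1][4])[2]
    g=(45,100,40),(80,255,255)
    print("mat top",rect(onz(t,pix(big(mask(t,*g,(200,215,260,300)))),3)),"scene",rect(onz(s,pix(big(mask(s,*g,(380,180,440,250)))),3)))
    w=mask(t,(0,0,150),(180,70,255),(275,190,352,250)); print("plate",rect(onz(t,pix(w),45)))
    P=onz(t,pix(w),45); 
    # far edge and near edge: per column extremes
    for f in (np.min,np.max):
        cols=np.unique(pix(w)[:,0]); q=np.array([[c,f(pix(w)[pix(w)[:,0]==c,1])] for c in cols[4:-4]]); 
        E=onz(t,q+[0,-.5 if f is np.min else .5],45); k=np.polyfit(E[:,1],E[:,0],1); res=E[:,0]-np.polyval(k,E[:,1]); ok=abs(res)<5; k=np.polyfit(E[ok,1],E[ok,0],1)
        print("edge x= a*y+b",k.round(4),E[:,1].min().round(),E[:,1].max().round(),ok.sum(),len(ok))
    b=mask(t,(100,130,40),(125,255,255),(345,195,385,255)); print("tray top",rect(onz(t,pix(b),38)))
    b=big(mask(s,(100,130,40),(125,255,255),(270,180,315,225))); print("tray scene px", cv2.approxPolyDP(cv2.findContours(b.astype(np.uint8),0,1)[0][0],2,True)[:,0].tolist())
    sc=mask(t,(0,0,120),(180,75,255),(212,228,246,290)); P=onz(t,pix(big(sc)),37); print("block",rect(P),big(sc).sum(), cv2.fitLine(P[:,:2].astype(np.float32),2,0,.01,.01).ravel().round(3))
    y=big(mask(t,(18,120,60),(36,255,255),(205,225,250,280))); yp=pix(y); print("yellow px",yp.min(0),yp.max(0), cv2.fitLine(yp.astype(np.float32),2,0,.01,.01).ravel().round(3)); 
    ys=big(mask(s,(18,120,60),(36,255,255),(395,190,430,230))); print("yellow tri",tri(t,yp.mean(0),s,pix(ys).mean(0)).round(1))
    rt=pix(big(mask(t,(0,170,60),(5,255,255),(410,225,440,250)))); rs=pix(big(mask(s,(0,170,60),(5,255,255),(240,155,270,185))))
    print("knob",onz(t,rt.mean(0),97).round(1),tri(t,rt.mean(0),s,rs.mean(0)).round(1), rect(onz(t,rt,99)))
    k=mask(t,(0,0,50),(180,255,85),(285,195,345,250))
    kb=mask(t,(0,0,0),(180,255,75),(285,195,345,250))
    for c,st,m in blobs(kb,12): print("dark",onz(t,c,50).round(0),st, (onz(t,pix(m),50)[:,1].min().round(),onz(t,pix(m),50)[:,1].max().round()))
E
python3 meas.py
```

```text
mat top (array([461.1, 349.8]), array([198.7,  99.4]), 8.12) scene (array([464.4, 353.8]), array([194.9,  95.7]), 7.96)
plate (array([583.9,  40.5]), array([268.1, 165.8]), 84.56)
edge x= a*y+b [9.920000e-02 6.626902e+02] -85.0 153.0 63 67
edge x= a*y+b [1.191000e-01 4.967924e+02] -79.0 153.0 16 67
tray top (array([ 564. , -145.2]), array([ 85.9, 156.7]), 87.34)
tray scene px [[292, 185], [279, 201], [276, 211], [294, 217], [294, 210], [309, 190]]
block (array([458.5, 337.1]), array([217.9, 119.7]), 0.05) 559 [ 9.86000e-01 -1.68000e-01  4.52675e+02  3.24803e+02]
yellow px [215 237] [228 257] [  0.424   0.906 221.399 247.02 ]
yellow tri [496.6 352.6  79.2]
knob [[ 511.2 -348.9   97. ]] [ 511.1 -349.9   87.8] (array([ 510.9, -349.6]), array([33.8, 30.3]), 88.49)
dark [[633.  21.  50.]] [313 204   6   5  17] (np.float64(13.0), np.float64(31.0))
dark [[556.  76.  50.]] [296 223  10  11  42] (np.float64(61.0), np.float64(93.0))
dark [[540.  -3.  50.]] [320 226   8  13  56] (np.float64(-16.0), np.float64(8.0))
```

```bash
cat > edge.py <<'E'
from h import *
def edge(img,axis,rng,win,sign):
    """subpixel gradient extremum along axis (0: along rows) per line in rng, inside win"""
    g=cv2.GaussianBlur(img.astype(np.float32),(3,3),0); out=[]
    for i in rng:
        v=(g[win[0]:win[1],i] if axis==0 else g[i,win[0]:win[1]]); d=sign*np.diff(v); k=int(np.argmax(d))
        if 0<k<len(d)-1:
            a,b,c=d[k-1:k+2]; o=.5*(a-c)/(a-2*b+c+1e-9); p=win[0]+k+.5+o
            out.append((i,p) if axis==0 else (p,i))
    return np.array(out)
def fit(P,dep):
    ind=1-dep; k=np.polyfit(P[:,ind],P[:,dep],1)
    for _ in range(4):
        e=P[:,dep]-np.polyval(k,P[:,ind]); ok=abs(e)<=max(1.0,1.5*np.median(abs(e))); k=np.polyfit(P[ok,ind],P[ok,dep],1)
    return k.round(4),int(ok.sum()),np.std(e[ok]).round(2)
if __name__=="__main__":
    t=vision.snapshot("top"); b,g,rr=[t["img"][:,:,i] for i in range(3)]
    print("far plate", fit(onz(t,edge(rr,0,range(290,345),(190,207),1),45),0))
    print("near plate",fit(onz(t,edge(rr,0,range(292,343),(232,256),-1),45),0))
    print("tray side", fit(onz(t,edge(rr,1,list(range(204,211)),(342,358),-1),45),1))
    print("cover side",fit(onz(t,edge(rr,1,list(range(199,207))+list(range(228,240)),(277,290),1),45),1))
    print("tray outer",fit(onz(t,edge(b,1,range(206,246),(368,384),-1),38),1))
    print("tray far",  fit(onz(t,edge(b,0,range(356,374),(196,210),1),38),0))
    # block: edges at z=37
    m=rr.astype(np.float32)-0
    print("block left",fit(onz(t,edge(m,1,range(258,284),(218,230),1),37),1)); print("block right",fit(onz(t,edge(m,1,range(258,284),(228,240),-1),37),1))
    print("block near end",fit(onz(t,edge(m,0,range(226,233),(276,292),-1),37),0))
    print("block far end",fit(onz(t,edge(m,0,range(223,229),(229,240),1),37),0))
    o=[]
    for (x0,y0,x1,y1),n in (((208,225,246,292),"a"),):
        cv2.imwrite("pics/mat.png",cv2.resize(t["img"][y0:y1,x0:x1],None,fx=8,fy=8,interpolation=cv2.INTER_CUBIC))
E
python3 edge.py
```

```text
far plate (array([9.660000e-02, 6.597641e+02]), 55, np.float64(0.5))
near plate (array([9.52000e-02, 4.99615e+02]), 49, np.float64(0.43))
tray side (array([ -0.0847, -46.0023]), 7, np.float64(0.16))
cover side (array([6.22000e-02, 9.96783e+01]), 14, np.float64(1.04))
tray outer (array([-9.770000e-02, -1.263458e+02]), 33, np.float64(0.5))
tray far (array([1.540000e-02, 6.367817e+02]), 14, np.float64(0.4))
block left (array([1.059000e-01, 3.132899e+02]), 26, np.float64(0.35))
block right (array([1.018000e-01, 2.822467e+02]), 26, np.float64(0.56))
block near end (array([-8.880000e-02,  4.003345e+02]), 7, np.float64(0.07))
block far end (array([-1.423000e-01,  5.905205e+02]), 6, np.float64(0.18))
```

View pics/mat.png

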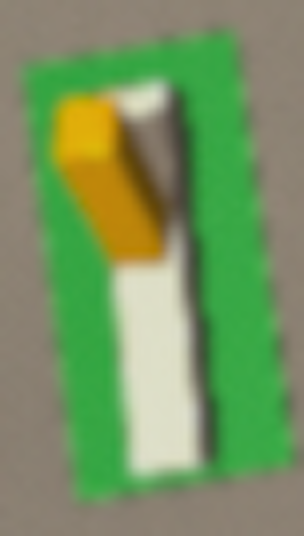

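The mat crop shows the scraper's handle leaning up and left (+x, +y), so it isn't square with the mat. Image edges put the block slightly right of the mat centre. I'll cross-check the tray and plate ends in the scene view and get the scraper pose.

Run:
```python
from h import *
t=vision.snapshot("top"); s=vision.snapshot("scene")
for n,p,z in (("tray A rob,-y",(293.3,184.3),38),("tray B far,-y",(275.7,206.7),38),("plate far,-y",(296,212.3),45),("plate far,+y",(351,231),45),("plate rob,-y",(311,190),45)):
    print(n,onz(s,p,z).round(1))
for n,p in (("plate ul",(250,52)),("ur",(450,65)),("lr",(443,200)),("ll",(253,187))): print(n,onz(t,(p[0]/3+199.7,p[1]/3+179.7),45).round(1))
for n,p in (("tray ur",(530,72)),("tray lr",(524,204))): print(n,onz(t,(p[0]/3+199.7,p[1]/3+179.7),38).round(1))
for n,p in (("cover ul",(170,48)),("cover ll",(160,180))): print(n,onz(t,(p[0]/3+199.7,p[1]/3+179.7),38).round(1))
f=lambda p,z,s8=8: onz(t,(p[0]/s8+207.5,p[1]/s8+224.5),z).round(1)
print("block near L,R",f((130,473),37),f((200,470),37),"far R",f((168,82),37))
print("mat corners",[f(p,3) for p in ((23,65),(238,32),(297,465),(80,500))])
L=460/np.cos(.524)
# handle top face centre corners ~ (58..122, 97..160); handle end height ~3+85+30
print("handle end centre",f((88,128),3+85+30),"handle base",f((140,262),37))
for i in range(3): pass
row=[(t["img"][224,x]).tolist() for x in range(340,384,2)]; print(row)
```

```text
tray A rob,-y [[ 490.2 -170.6   38. ]]
tray B far,-y [[ 644.1 -184.8   38. ]]
plate far,-y [[651.2 -90.4  45. ]]
plate far,+y [[671.1 150.6  45. ]]
plate rob,-y [[504.7 -82.   45. ]]
plate ul [[671.5 137.9  45. ]]
ur [[ 648.9 -101.1   45. ]]
lr [[489.2 -86.9  45. ]]
ll [[510.1 136.5  45. ]]
tray ur [[ 638.6 -196.5   38. ]]
tray lr [[ 482.3 -182.1   38. ]]
cover ul [[680.4 235.7  38. ]]
cover ll [[521.5 248.2  38. ]]
block near L,R [[369.8 352.6  37. ]] [[370.4 321.5  37. ]] far R [[541.5 336.9  37. ]]
mat corners [array([[553.2, 412.8,   3. ]]), array([[565.8, 313.1,   3. ]]), array([[369.6, 285.6,   3. ]]), array([[356.3, 384.1,   3. ]])]
handle end centre [[518.  350.6 118. ]] handle base [[461.8 348.9  37. ]]
[[107, 124, 145], [105, 121, 141], [103, 118, 141], [104, 122, 149], [80, 106, 167], [10, 93, 216], [10, 115, 225], [10, 132, 224], [10, 114, 224], [10, 94, 214], [131, 93, 115], [171, 103, 52], [172, 104, 53], [172, 105, 54], [170, 104, 50], [171, 104, 51], [169, 103, 50], [126, 79, 43], [132, 116, 112], [118, 132, 143], [116, 130, 141], [119, 133, 143]]
```

step_arm(
  targets=[
    [[30, 20, -5, 0, 0, 0], [65, 42, -10, 0, 0, 0], [100, 65, -20, 0, 0, 0], [135, 88, -30, 0, 0, 0], [170, 110, -40, 0, 0, 0], [205, 133, -50, 0, 0, 0], [240, 156, -60, 0, 0, 0], [275, 179, -70, 0, 0, 0], [310, 202, -80, 0, 0, 0], [340, 222, -85, 0, 0, 0], [352, 229, -88, 0, 0, 0], [352, 229, -95, 0, 0, 0]],
  ],
  fingers=-1,
  newtons=40,
)

```text
time: 1.45
tool_pos: [514.9, -346.6, 158.5]
tcp_rot: [180.0, -0.1, 15.7]
ft_force: [0.7, -0.4, -0.0]
finger_gap: 85.2
grip_force: 0.0
```

step_arm(
  targets=[
    [[0, 0, -15, 0, 0, 0], [0, 0, -35, 0, 0, 0], [0, 0, -55, 0, 0, 0], [0, 0, -66, 0, 0, 0], [0, 0, -69, 0, 0, 0], [0, 0, -69, 0, 0, 0], [0, 0, -69, 0, 0, 0]],
  ],
)

```text
time: 2.03
tool_pos: [511.5, -350.1, 90.2]
tcp_rot: [179.9, -0.0, 15.4]
ft_force: [-0.2, 0.0, -0.1]
finger_gap: 85.7
grip_force: 0.0
```

Run:
```python
from h import *
print({k:np.round(v,2) for k,v in r.sense().items()})
```

```text
{'time': np.float64(2.03), 'joint_pos': array([-39.13,  17.86,  90.9 ,  -0.  ,  71.17,  35.5 ]), 'qd': array([ 0.19, -0.85, -0.91,  0.12, -0.02,  0.08]), 'joint_efforts': array([-3.000e-02, -6.049e+01, -4.454e+01, -1.000e-02,  2.000e-02,
       -1.000e-02]), 'tool_pos': array([ 511.52, -350.1 ,   90.24]), 'tcp_rot': array([ 1.7995e+02, -3.0000e-02,  1.5380e+01]), 'ft_force': array([-0.21,  0.03, -0.11]), 'wrist_torque': array([0.07, 0.01, 0.02]), 'grip_force': np.float64(0.0), 'finger_gap': np.float64(85.7)}
```

step_arm(
  targets=[
    [[0, 0, 0, 0, 0, 0], [0, 0, 0, 0, 0, 0], [0, 0, 0, 0, 0, 0], [0, 0, 0, 0, 0, 0], [0, 0, 0, 0, 0, 0], [0, 0, 0, 0, 0, 0], [0, 0, 0, 0, 0, 0], [0, 0, 0, 0, 0, 0]],
  ],
  fingers=1,
  newtons=50,
)

```text
time: 2.7
tool_pos: [511.8, -350.1, 90.0]
tcp_rot: [179.9, -0.0, 15.4]
ft_force: [2.0, -3.7, 3.8]
finger_gap: 39.1
grip_force: 50.6
```

Gripped at 39 mm. I'll pull up a little past 30 mm to reach the stop, watching the force.

step_arm(
  targets=[
    [[0, 0, 5, 0, 0, 0], [0, 0, 11, 0, 0, 0], [0, 0, 17, 0, 0, 0], [0, 0, 23, 0, 0, 0], [0, 0, 27, 0, 0, 0], [0, 0, 30, 0, 0, 0], [0, 0, 31, 0, 0, 0], [0, 0, 31, 0, 0, 0]],
  ],
)

```text
time: 3.37
tool_pos: [511.8, -350.1, 119.0]
tcp_rot: [179.9, -0.0, 15.4]
ft_force: [7.3, -9.7, -10.6]
finger_gap: 38.4
grip_force: 56.3
```

step_arm(
  targets=[
    [[0, 0, 1, 0, 0, 0], [0, 0, 2, 0, 0, 0], [0, 0, 3, 0, 0, 0], [0, 0, 3, 0, 0, 0]],
  ],
)

```text
time: 3.7
tool_pos: [511.6, -350.0, 119.2]
tcp_rot: [180.0, -0.0, 15.4]
ft_force: [17.6, -15.9, -29.5]
finger_gap: 38.7
grip_force: 54.8
```

At the stop: the force climbed to about 30 N with no travel. I'll relax, release and lift.

step_arm(
  targets=[
    [[0, 0, -2, 0, 0, 0], [0, 0, -2, 0, 0, 0], [0, 0, -2, 0, 0, 0], [0, 0, -2, 0, 0, 0], [0, 0, -2, 0, 0, 0], [0, 0, -2, 0, 0, 0], [0, 0, -2, 0, 0, 0]],
  ],
  fingers=-1,
)

```text
time: 4.28
tool_pos: [511.5, -349.4, 121.6]
tcp_rot: [180.0, -0.0, 15.4]
ft_force: [0.2, -0.7, 1.0]
finger_gap: 85.3
grip_force: 0.0
```

step_arm(
  targets=[
    [[0, 0, 15, 0, 0, 0], [0, 0, 45, 0, 0, 0], [0, 0, 85, 0, 0, 0], [0, 0, 125, 0, 0, 0], [0, 0, 165, 0, 0, 0], [0, 0, 205, 0, 0, 0], [0, 0, 240, 0, 0, 0], [0, 0, 270, 0, 0, 0], [0, 0, 280, 0, 0, 0], [0, 0, 280, 0, 0, 0]],
  ],
)

```text
time: 5.12
tool_pos: [512.2, -350.1, 406.0]
tcp_rot: [179.7, -0.2, 15.4]
ft_force: [0.6, -0.3, -0.4]
finger_gap: 85.0
grip_force: 0.0
```

Run:
```python
from h import *
from meas import *
t=vision.snapshot("top"); s=vision.snapshot("scene")
rt=[b for b in blobs(mask(t,(0,170,60),(5,255,255),(400,215,450,255)),20)]; rs=[b for b in blobs(mask(s,(0,170,60),(5,255,255),(235,145,275,190)),20)]
print("knob",tri(t,rt[0][0],s,rs[0][0]).round(1))
d=r.sense(); print({k:np.round(d[k],2) for k in ("joint_pos","tool_pos","tcp_rot")})
```

```text
knob [ 511.1 -350.   115. ]
{'joint_pos': array([-39.09,   9.99,  67.32,   0.  , 102.73,  35.51]), 'tool_pos': array([ 511.34, -349.43,  400.29]), 'tcp_rot': array([-1.7997e+02,  2.0000e-02,  1.5400e+01])}
```

Run:
```python
from h import *
E=lambda *a:Ro.from_euler("xyz",a,degrees=True)
print((E(180,30,5.8)*E(180,0,15.4).inv()).as_rotvec().round(4))
print((E(180,30,-5.5)*E(180,30,5.8).inv()).as_rotvec().round(4))
```

```text
[-0.0964  0.5153 -0.1637]
[ 0.      0.     -0.1972]
```

step_arm(
  targets=[
    [[0, 30, 0, 0, 0, 0], [0, 70, 0, 0, 0, 0], [0, 110, 0, 0, 0, 0], [0, 150, 0, 0, 0, 0], [0, 190, 0, 0, 0, 0], [0, 230, 0, 0, 0, 0], [0, 270, 0, 0, 0, 0], [0, 310, 0, 0, 0, 0], [0, 350, 0, 0, 0, 0], [0, 390, 0, 0, 0, 0], [0, 430, 0, 0, 0, 0], [0, 470, 0, 0, 0, 0]],
  ],
)

```text
time: 6.22
tool_pos: [510.1, 122.4, 398.0]
tcp_rot: [-180.0, 0.3, 15.4]
ft_force: [1.4, 0.4, -0.2]
finger_gap: 85.0
grip_force: 0.0
```

step_arm(
  targets=[
    [[8, 35, 0, -0.012, 0.064, -0.02], [14, 70, 0, -0.024, 0.129, -0.041], [20, 105, -5, -0.036, 0.193, -0.061], [26, 140, -15, -0.048, 0.258, -0.082], [32, 170, -35, -0.06, 0.322, -0.102], [36, 195, -60, -0.072, 0.386, -0.123], [40, 215, -90, -0.084, 0.451, -0.143], [44, 230, -120, -0.0964, 0.5153, -0.1637], [47, 235, -155, -0.0964, 0.5153, -0.1637], [47, 235, -185, -0.0964, 0.5153, -0.1637], [47, 235, -205, -0.0964, 0.5153, -0.1637], [47, 235, -215, -0.0964, 0.5153, -0.1637]],
  ],
)

```text
time: 7.22
tool_pos: [555.4, 354.4, 178.1]
tcp_rot: [179.8, 30.6, 5.7]
ft_force: [-0.7, -0.4, -0.3]
finger_gap: 85.3
grip_force: 0.0
```

Run:
```python
from h import *
d=r.sense(); print({k:np.round(d[k],2) for k in ("joint_pos","tool_pos","tcp_rot")})
t=vision.snapshot("top"); s=vision.snapshot("scene")
a=cv2.resize(t["img"][150:300,160:400],None,fx=2.5,fy=2.5); b=cv2.resize(s["img"][60:260,270:510],None,fx=2.5*150/200,fy=2.5*150/200)
cv2.imwrite("pics/pre.png",cv2.hconcat([cv2.resize(a,(400,250)),cv2.resize(b,(300,250))]))
```

```text
{'joint_pos': array([ 23.52,  46.84,  46.9 ,   9.7 , 115.43, 109.67]), 'tool_pos': array([555.37, 354.39, 178.09]), 'tcp_rot': array([179.75,  30.65,   5.67])}
```

View pics/pre.png

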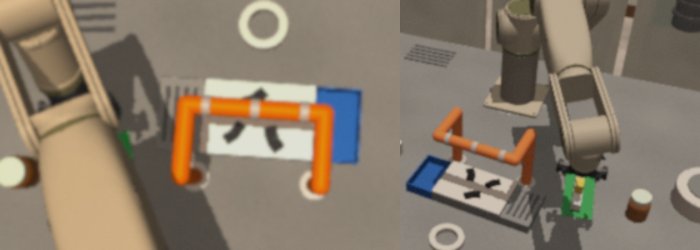

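The picture shows the gripper tilted in line with the handle over the mat, clear of jar and pipe. Next I'll advance along the handle axis.

step_arm(
  targets=[
    [[0, 0, 0, 0, 0, 0], [-8, -1, -14, 0, 0, 0], [-18, -2, -31, 0, 0, 0], [-28, -3, -49, 0, 0, 0], [-38, -4, -66, 0, 0, 0], [-47, -5, -82, 0, 0, 0], [-52, -5, -91, 0, 0, 0], [-54, -5, -95, 0, 0, 0], [-54, -5, -95.5, 0, 0, 0], [-54, -5, -95.5, 0, 0, 0], [-54, -5, -95.5, 0, 0, 0]],
  ],
)

```text
time: 8.23
tool_pos: [505.7, 350.9, 92.5]
tcp_rot: [-179.9, 29.8, 5.8]
ft_force: [0.4, -0.3, 1.0]
finger_gap: 85.3
grip_force: 0.0
```

Run:
```python
from h import *
d=r.sense(); print({k:np.round(d[k],2) for k in ("joint_pos","tool_pos","tcp_rot","ft_force")})
s=vision.snapshot("scene")
cv2.imwrite("pics/grasp.png",cv2.resize(s["img"][150:250,370:470],None,fx=5,fy=5,interpolation=cv2.INTER_CUBIC))
```

```text
{'joint_pos': array([ 24.76,  42.28,  62.58,   9.62, 103.43, 108.83]), 'tool_pos': array([505.68, 350.94,  92.47]), 'tcp_rot': array([-179.93,   29.85,    5.82]), 'ft_force': array([ 0.42, -0.27,  0.95])}
```

View pics/grasp.png

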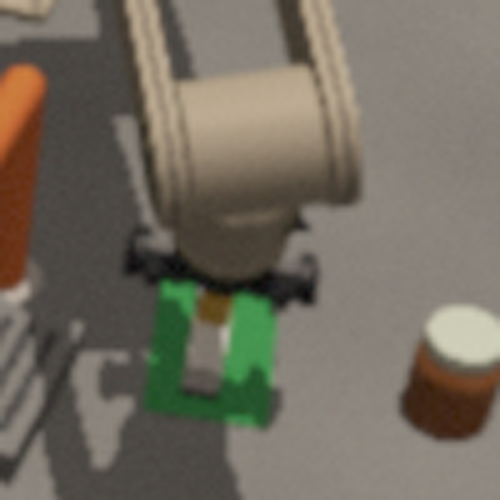

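The handle sits between the open fingers (215,305), so I'll close.

step_arm(
  targets=[
    [[0, 0, 0, 0, 0, 0], [0, 0, 0, 0, 0, 0], [0, 0, 0, 0, 0, 0], [0, 0, 0, 0, 0, 0], [0, 0, 0, 0, 0, 0], [0, 0, 0, 0, 0, 0], [0, 0, 0, 0, 0, 0], [0, 0, 0, 0, 0, 0], [0, 0, 0, 0, 0, 0], [0, 0, 0, 0, 0, 0]],
  ],
  fingers=1,
  newtons=80,
)

```text
time: 9.12
tool_pos: [504.5, 350.7, 90.9]
tcp_rot: [-180.0, 30.0, 5.8]
ft_force: [1.1, 1.0, 1.2]
finger_gap: 25.5
grip_force: 78.5
```

Run:
```python
from h import *
d=r.sense(); print({k:np.round(d[k],2) for k in ("tool_pos","tcp_rot","ft_force","wrist_torque","finger_gap","grip_force")})
```

```text
{'tool_pos': array([504.5 , 350.69,  90.89]), 'tcp_rot': array([-179.98,   29.98,    5.81]), 'ft_force': array([1.09, 0.99, 1.25]), 'wrist_torque': array([ 0.26, -0.4 , -0.1 ]), 'finger_gap': np.float64(25.5), 'grip_force': np.float64(78.49)}
```

step_arm(
  targets=[
    [[0, 0, 10, 0, 0, 0], [0, 0, 30, 0, 0, 0], [5, -2, 55, 0, 0, 0], [20, -9, 75, 0, 0, -0.02], [40, -18, 86, 0, 0, -0.05], [62, -28, 89, 0, 0, -0.08], [85, -38, 89, 0, 0, -0.11], [108, -48, 89, 0, 0, -0.14], [128, -57, 89, 0, 0, -0.17], [143, -64, 89, 0, 0, -0.19], [152, -68, 89, 0, 0, -0.197], [152, -68, 89, 0, 0, -0.197]],
  ],
)

```text
time: 10.12
tool_pos: [657.7, 280.2, 178.8]
tcp_rot: [179.9, 30.0, -5.7]
ft_force: [1.0, -0.3, -3.4]
finger_gap: 25.2
grip_force: 78.9
```

Run:
```python
from h import *
d=r.sense(); print({k:np.round(d[k],2) for k in ("joint_pos","tool_pos","tcp_rot","ft_force","wrist_torque","finger_gap","grip_force")})
```

```text
{'joint_pos': array([ 14.27,  57.84,  29.82,  11.35, 120.39, 113.27]), 'tool_pos': array([657.7 , 280.22, 178.84]), 'tcp_rot': array([179.92,  30.04,  -5.72]), 'ft_force': array([ 1.02, -0.26, -3.36]), 'wrist_torque': array([-0.13, -0.59, -0.04]), 'finger_gap': np.float64(25.24), 'grip_force': np.float64(78.9)}
```

step_arm(
  targets=[
    [[0, 0, -8, 0, 0, 0], [-1, -12, -18, 0, 0, 0], [-3, -30, -22, 0, 0, 0], [-5, -50, -22, 0, 0, 0], [-7, -70, -22, 0, 0, 0], [-9, -90, -22, 0, 0, 0], [-11, -110, -22, 0, 0, 0], [-13, -128, -22, 0, 0, 0], [-14, -139, -22, 0, 0, 0], [-14, -144, -22, 0, 0, 0], [-14, -144, -22, 0, 0, 0], [-14, -144, -22, 0, 0, 0]],
  ],
)

```text
time: 11.12
tool_pos: [642.1, 139.5, 157.8]
tcp_rot: [-180.0, 30.0, -5.4]
ft_force: [-0.2, 0.4, -2.3]
finger_gap: 25.4
grip_force: 79.1
```

Run:
```python
from h import *
d=r.sense(); print({k:np.round(d[k],2) for k in ("tool_pos","tcp_rot","ft_force","wrist_torque","finger_gap")})
t=vision.snapshot("top"); s=vision.snapshot("scene")
a=cv2.resize(t["img"][170:280,240:400],(400,275),interpolation=cv2.INTER_CUBIC); b=cv2.resize(s["img"][130:250,260:400],(321,275),interpolation=cv2.INTER_CUBIC)
cv2.imwrite("pics/sw0.png",cv2.hconcat([a,b]))
```

```text
{'tool_pos': array([642.14, 139.52, 157.83]), 'tcp_rot': array([-179.96,   30.  ,   -5.43]), 'ft_force': array([-0.22,  0.42, -2.26]), 'wrist_torque': array([-0.13, -0.59, -0.05]), 'finger_gap': np.float64(25.36)}
```

View pics/sw0.png

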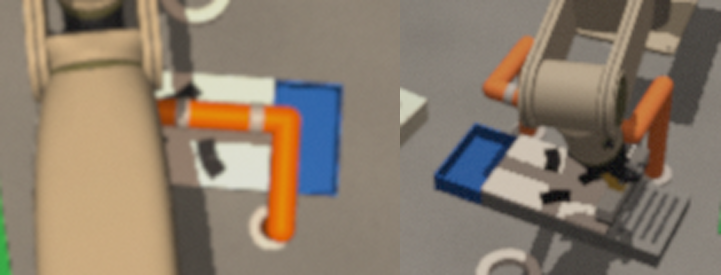

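The picture shows the arm above and outside the pipe with the scraper under it at the cover end. All pieces lie ahead of it towards the tray. Now I'll lower and sweep gently.

step_arm(
  targets=[
    [[0, 0, -10, 0, 0, 0], [0, 0, -20, 0, 0, 0], [0, 0, -24, 0, 0, 0], [0, 0, -24, 0, 0, 0], [-0.4, -4, -24, 0, 0, 0], [-1.2, -12, -24, 0, 0, 0], [-2.1, -22, -24, 0, 0, 0], [-3.1, -32, -24, 0, 0, 0], [-4, -42, -24, 0, 0, 0], [-5, -52, -24, 0, 0, 0], [-6, -62, -24, 0, 0, 0], [-6.9, -72, -24, 0, 0, 0]],
  ],
)

```text
time: 12.22
tool_pos: [635.4, 65.2, 133.9]
tcp_rot: [-180.0, 30.0, -5.5]
ft_force: [-0.4, 0.7, -3.0]
finger_gap: 25.1
grip_force: 79.0
```

step_arm(
  targets=[
    [[-1, -10, 0, 0, 0, 0], [-1.9, -20, 0, 0, 0, 0], [-2.9, -30, 0, 0, 0, 0], [-3.8, -40, 0, 0, 0, 0], [-4.8, -50, 0, 0, 0, 0], [-5.8, -60, 0, 0, 0, 0], [-6.7, -70, 0, 0, 0, 0], [-7.7, -80, 0, 0, 0, 0], [-8.7, -90, 0, 0, 0, 0], [-9.6, -100, 0, 0, 0, 0], [-10.6, -110, 0, 0, 0, 0], [-11.5, -120, 0, 0, 0, 0]],
  ],
)

```text
time: 13.22
tool_pos: [623.9, -54.4, 133.8]
tcp_rot: [-180.0, 30.0, -5.5]
ft_force: [-0.4, 0.4, -2.7]
finger_gap: 24.8
grip_force: 79.2
```

step_arm(
  targets=[
    [[-1, -10, 0, 0, 0, 0], [-1.9, -20, 0, 0, 0, 0], [-2.9, -30, 0, 0, 0, 0], [-3.8, -40, 0, 0, 0, 0], [-4.6, -48, 0, 0, 0, 0], [-5.3, -55, 0, 0, 0, 0], [-5.5, -57, 0, 0, 0, 0], [-5.5, -57, 0, 0, 0, 0]],
  ],
)

```text
time: 13.88
tool_pos: [618.4, -111.2, 133.7]
tcp_rot: [180.0, 30.0, -5.5]
ft_force: [0.1, 0.2, -2.6]
finger_gap: 25.1
grip_force: 79.1
```

Run:
```python
from h import *
d=r.sense(); print({k:np.round(d[k],2) for k in ("tool_pos","tcp_rot","ft_force","wrist_torque","finger_gap")})
t=vision.snapshot("top"); s=vision.snapshot("scene")
a=cv2.resize(t["img"][170:280,260:420],(400,275),interpolation=cv2.INTER_CUBIC); b=cv2.resize(s["img"][150:250,250:367],(321,275),interpolation=cv2.INTER_CUBIC)
cv2.imwrite("pics/sw1.png",cv2.hconcat([a,b]))
```

```text
{'tool_pos': array([ 618.36, -111.19,  133.74]), 'tcp_rot': array([180.  ,  30.  ,  -5.54]), 'ft_force': array([ 0.1 ,  0.24, -2.58]), 'wrist_torque': array([-0.04, -0.65, -0.02]), 'finger_gap': np.float64(25.06)}
```

View pics/sw1.png

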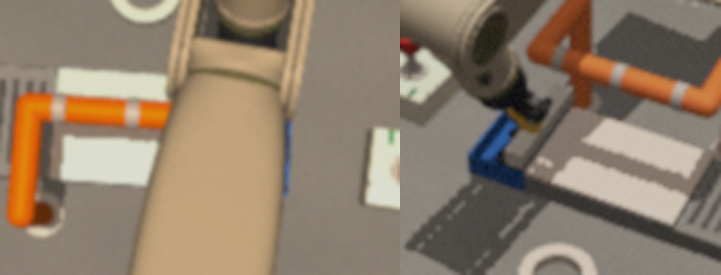

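The plate looks empty. I'll lift 24 mm and retreat along the plate, then check the tray.

step_arm(
  targets=[
    [[0, 0, 10, 0, 0, 0], [0, 0, 20, 0, 0, 0], [0.5, 5, 24, 0, 0, 0], [2, 22, 24, 0, 0, 0], [4.5, 47, 24, 0, 0, 0], [7.5, 77, 24, 0, 0, 0], [11, 112, 24, 0, 0, 0], [14, 147, 24, 0, 0, 0], [17.5, 182, 24, 0, 0, 0], [20.5, 215, 24, 0, 0, 0], [23, 240, 24, 0, 0, 0], [24, 249, 24, 0, 0, 0]],
  ],
)

```text
time: 14.98
tool_pos: [641.8, 144.7, 158.1]
tcp_rot: [-179.9, 30.0, -5.1]
ft_force: [-0.2, -0.3, -2.8]
finger_gap: 25.4
grip_force: 79.1
```

Run:
```python
from h import *
t=vision.snapshot("top"); s=vision.snapshot("scene")
a=cv2.resize(t["img"][170:280,280:400],(420,385),interpolation=cv2.INTER_CUBIC); b=cv2.resize(s["img"][165:245,260:340],(385,385),interpolation=cv2.INTER_CUBIC)
cv2.imwrite("pics/sw2.png",cv2.resize(cv2.hconcat([a,b]),(790,378)))
```

```text
(no output)
```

View pics/sw2.png

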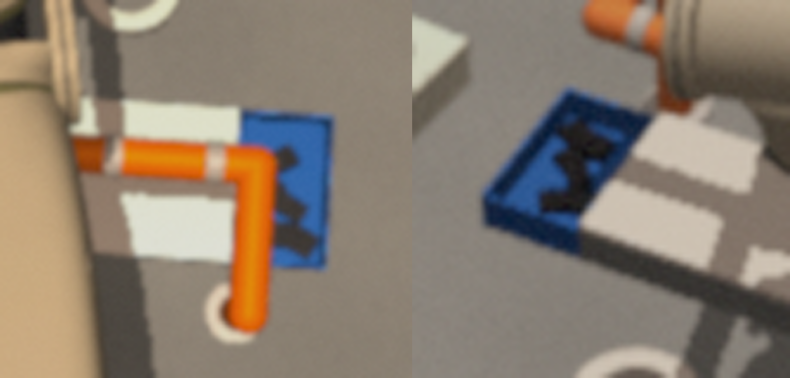

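All three pieces lie in the tray and the plate is bare. Now I'll take the scraper back along the same route, aiming for the mat centre.

step_arm(
  targets=[
    [[0.5, 5, 0, 0, 0, 0], [2, 18, 0, 0, 0, 0], [4, 38, 0, 0, 0, 0], [6, 60, 0, 0, 0, 0], [8, 82, 0, 0, 0, 0], [10, 104, 0, 0, 0, 0], [12, 124, 6, 0, 0, 0], [13.5, 138, 14, 0, 0, 0], [14, 144, 20, 0, 0, 0], [14, 144, 22, 0, 0, 0]],
  ],
)

```text
time: 15.92
tool_pos: [656.7, 283.7, 181.0]
tcp_rot: [-179.9, 29.9, -5.4]
ft_force: [-0.2, -0.1, -3.2]
finger_gap: 25.4
grip_force: 79.2
```

step_arm(
  targets=[
    [[-4, 2, 0, 0, 0, 0.01], [-15, 8, 0, 0, 0, 0.03], [-32, 16, 0, 0, 0, 0.06], [-52, 26, 0, 0, 0, 0.09], [-74, 38, 0, 0, 0, 0.125], [-96, 49, 0, 0, 0, 0.16], [-116, 59, -8, 0, 0, 0.19], [-132, 67, -22, 0, 0, 0.22], [-142, 73, -38, 0, 0, 0.237], [-146.5, 75, -52, 0, 0, 0.237], [-146.5, 75, -60, 0, 0, 0.237], [-146.5, 75, -64, 0, 0, 0.237]],
  ],
)

```text
time: 16.92
tool_pos: [509.2, 356.1, 114.2]
tcp_rot: [179.9, 30.1, 8.0]
ft_force: [-0.6, 0.5, -3.8]
finger_gap: 25.2
grip_force: 79.1
```

step_arm(
  targets=[
    [[0, 0, -6, 0, 0, 0], [0, 0, -13, 0, 0, 0], [0, 0, -18, 0, 0, 0], [0, 0, -22, 0, 0, 0], [0, 0, -24, 0, 0, 0], [0, 0, -24.6, 0, 0, 0], [0, 0, -24.6, 0, 0, 0], [0, 0, -24.6, 0, 0, 0]],
  ],
)

```text
time: 17.58
tool_pos: [510.2, 357.7, 91.5]
tcp_rot: [-180.0, 30.0, 8.1]
ft_force: [0.5, -0.3, -3.2]
finger_gap: 25.2
grip_force: 79.2
```

Run:
```python
from h import *
d=r.sense(); print({k:np.round(d[k],2) for k in ("tool_pos","tcp_rot","ft_force","wrist_torque","finger_gap")})
```

```text
{'tool_pos': array([510.15, 357.65,  91.49]), 'tcp_rot': array([-179.98,   29.98,    8.1 ]), 'ft_force': array([ 0.51, -0.27, -3.15]), 'wrist_torque': array([ 0.09, -0.58,  0.02]), 'finger_gap': np.float64(25.16)}
```

step_arm(
  targets=[
    [[0, 0, -0.4, 0, 0, 0], [0, 0, -0.8, 0, 0, 0], [0, 0, -1, 0, 0, 0], [0, 0, -1, 0, 0, 0], [0, 0, -1, 0, 0, 0]],
  ],
)

```text
time: 18.0
tool_pos: [510.2, 357.7, 90.6]
tcp_rot: [-180.0, 30.0, 8.1]
ft_force: [0.9, 0.1, -1.2]
finger_gap: 25.2
grip_force: 79.4
```

Contact made. Next: release, then back out along the handle axis.

step_arm(
  targets=[
    [[0, 0, -0.3, 0, 0, 0], [0, 0, -0.3, 0, 0, 0], [0, 0, -0.3, 0, 0, 0], [0, 0, -0.3, 0, 0, 0], [0, 0, -0.3, 0, 0, 0], [0, 0, -0.3, 0, 0, 0], [0, 0, -0.3, 0, 0, 0], [0, 0, -0.3, 0, 0, 0]],
  ],
  fingers=-1,
)

```text
time: 18.67
tool_pos: [509.9, 357.6, 89.9]
tcp_rot: [-180.0, 30.0, 8.1]
ft_force: [1.0, -0.6, -0.2]
finger_gap: 85.3
grip_force: 0.0
```

step_arm(
  targets=[
    [[2, 0.3, 3.5, 0, 0, 0], [7, 1, 12, 0, 0, 0], [15, 2, 26, 0, 0, 0], [25, 3.5, 43, 0, 0, 0], [37, 5.3, 65, 0, 0, 0], [50, 7, 87, 0, 0, 0], [62, 9, 108, 0, 0, 0], [74, 10.5, 130, 0, 0, 0], [80, 11, 165, 0, 0, 0], [80, 11, 205, 0, 0, 0], [80, 11, 240, 0, 0, 0], [80, 11, 260, 0, 0, 0]],
  ],
)

```text
time: 19.67
tool_pos: [590.0, 368.1, 356.4]
tcp_rot: [-179.9, 29.6, 8.2]
ft_force: [0.7, 0.8, 1.1]
finger_gap: 85.3
grip_force: 0.0
```

Run:
```python
from h import *
E=lambda *a:Ro.from_euler("xyz",a,degrees=True)
d=r.sense(); print({k:np.round(d[k],2) for k in ("joint_pos","tool_pos","tcp_rot","ft_force","finger_gap")})
print((E(180,0,15.4)*E(180,30,8.1).inv()).as_rotvec().round(4))
```

```text
{'joint_pos': array([ 23.88,  57.85,  11.25,  11.94, 138.95, 112.82]), 'tool_pos': array([590.02, 368.15, 356.41]), 'tcp_rot': array([-179.88,   29.62,    8.16]), 'ft_force': array([0.71, 0.76, 1.06]), 'finger_gap': np.float64(85.26)}
[ 0.1067 -0.513   0.1245]
```

step_arm(
  targets=[
    [[-5, -25, 10, 0.01, -0.05, 0.012], [-12, -60, 25, 0.021, -0.103, 0.025], [-20, -95, 35, 0.032, -0.154, 0.037], [-28, -130, 40, 0.043, -0.205, 0.05], [-36, -165, 40, 0.053, -0.256, 0.062], [-44, -200, 40, 0.064, -0.308, 0.075], [-52, -235, 40, 0.075, -0.359, 0.087], [-58, -270, 40, 0.085, -0.41, 0.1], [-64, -305, 40, 0.096, -0.462, 0.112], [-70, -340, 40, 0.1067, -0.513, 0.1245], [-76, -375, 40, 0.1067, -0.513, 0.1245], [-78.7, -410, 40, 0.1067, -0.513, 0.1245]],
  ],
)

```text
time: 20.67
tool_pos: [510.1, -43.0, 392.2]
tcp_rot: [179.9, -0.2, 15.4]
ft_force: [0.6, -0.7, -0.3]
finger_gap: 85.5
grip_force: 0.0
```

step_arm(
  targets=[
    [[0, -38, 0, 0, 0, 0], [0, -76, 0, 0, 0, 0], [0, -114, 0, 0, 0, 0], [0, -152, 0, 0, 0, 0], [0, -190, -15, 0, 0, 0], [0, -225, -35, 0, 0, 0], [0, -258, -60, 0, 0, 0], [0, -284, -90, 0, 0, 0], [0, -301, -125, 0, 0, 0], [0, -308, -160, 0, 0, 0], [0, -308, -185, 0, 0, 0], [0, -308, -195, 0, 0, 0]],
  ],
)

```text
time: 21.67
tool_pos: [509.3, -349.0, 190.4]
tcp_rot: [-179.7, 0.2, 15.3]
ft_force: [0.5, 0.6, -0.5]
finger_gap: 85.7
grip_force: 0.0
```

Run:
```python
from h import *
d=r.sense(); print({k:np.round(d[k],2) for k in ("joint_pos","tool_pos","tcp_rot","ft_force","finger_gap")})
```

```text
{'joint_pos': array([-3.918e+01,  1.251e+01,  8.625e+01,  1.000e-02,  8.162e+01,
        3.551e+01]), 'tool_pos': array([ 509.26, -348.98,  190.43]), 'tcp_rot': array([-179.68,    0.22,   15.31]), 'ft_force': array([ 0.52,  0.6 , -0.52]), 'finger_gap': np.float64(85.66)}
```

step_arm(
  targets=[
    [[0, 0, -10, 0, 0, 0], [0, 0, -30, 0, 0, 0], [0, 0, -50, 0, 0, 0], [0, 0, -66, 0, 0, 0], [0, 0, -74, 0, 0, 0], [0, 0, -75.5, 0, 0, 0], [0, 0, -75.5, 0, 0, 0], [0, 0, -75.5, 0, 0, 0]],
  ],
)

```text
time: 22.33
tool_pos: [512.3, -350.1, 121.5]
tcp_rot: [179.9, -0.1, 15.4]
ft_force: [0.1, 0.8, -0.1]
finger_gap: 85.4
grip_force: 0.0
```

step_arm(
  targets=[
    [[0, 0, 0, 0, 0, 0], [0, 0, 0, 0, 0, 0], [0, 0, 0, 0, 0, 0], [0, 0, 0, 0, 0, 0], [0, 0, 0, 0, 0, 0], [0, 0, 0, 0, 0, 0], [0, 0, 0, 0, 0, 0], [0, 0, 0, 0, 0, 0]],
  ],
  fingers=1,
  newtons=50,
)

```text
time: 23.0
tool_pos: [511.6, -350.1, 120.1]
tcp_rot: [179.9, -0.0, 15.4]
ft_force: [0.9, -4.1, 4.1]
finger_gap: 39.1
grip_force: 50.8
```

step_arm(
  targets=[
    [[0, 0, -5, 0, 0, 0], [0, 0, -11, 0, 0, 0], [0, 0, -17, 0, 0, 0], [0, 0, -23, 0, 0, 0], [0, 0, -27, 0, 0, 0], [0, 0, -30, 0, 0, 0], [0, 0, -31, 0, 0, 0], [0, 0, -31, 0, 0, 0]],
  ],
)

```text
time: 23.67
tool_pos: [511.8, -350.2, 90.4]
tcp_rot: [179.9, -0.0, 15.4]
ft_force: [-5.4, -0.7, 19.4]
finger_gap: 38.8
grip_force: 52.9
```

step_arm(
  targets=[
    [[0, 0, -1, 0, 0, 0], [0, 0, -2, 0, 0, 0], [0, 0, -2.5, 0, 0, 0], [0, 0, -2.5, 0, 0, 0]],
  ],
)

```text
time: 24.0
tool_pos: [511.9, -350.2, 90.2]
tcp_rot: [179.9, -0.0, 15.4]
ft_force: [-14.1, 5.2, 36.9]
finger_gap: 39.1
grip_force: 54.3
```

The knob is against its lower stop. I'll release and lift away.

step_arm(
  targets=[
    [[0, 0, 1.5, 0, 0, 0], [0, 0, 1.5, 0, 0, 0], [0, 0, 1.5, 0, 0, 0], [0, 0, 1.5, 0, 0, 0], [0, 0, 1.5, 0, 0, 0], [0, 0, 1.5, 0, 0, 0], [0, 0, 1.5, 0, 0, 0], [0, 0, 1.5, 0, 0, 0]],
  ],
  fingers=-1,
)

```text
time: 24.67
tool_pos: [511.2, -349.4, 87.1]
tcp_rot: [-180.0, 0.0, 15.4]
ft_force: [-0.6, -0.3, -1.0]
finger_gap: 85.3
grip_force: 0.0
```

step_arm(
  targets=[
    [[0, 0, 10, 0, 0, 0], [0, 0, 35, 0, 0, 0], [0, 0, 70, 0, 0, 0], [0, 0, 110, 0, 0, 0], [0, 0, 150, 0, 0, 0], [-20, -10, 175, 0, 0, 0], [-50, -35, 185, 0, 0, 0], [-85, -60, 185, 0, 0, 0], [-115, -80, 185, 0, 0, 0], [-135, -92, 185, 0, 0, 0], [-140, -95, 185, 0, 0, 0], [-140, -95, 185, 0, 0, 0]],
  ],
)

```text
time: 25.67
tool_pos: [369.8, -445.5, 273.3]
tcp_rot: [180.0, -0.0, 15.2]
ft_force: [0.5, 0.1, 0.5]
finger_gap: 85.3
grip_force: 0.0
```

Run:
```python
from h import *
from meas import *
from edge import edge,fit
t=vision.snapshot("top"); s=vision.snapshot("scene")
A=blobs(mask(t,(0,170,60),(5,255,255),(400,215,450,255)),20); B=blobs(mask(s,(0,170,60),(5,255,255),(235,145,275,190)),20)
if A and B: print("knob",tri(t,A[0][0],s,B[0][0]).round(1))
big=lambda m:max(blobs(m),key=lambda b:b[1][4])
g=(45,100,40),(80,255,255); print("mat",rect(onz(t,pix(big(mask(t,*g,(200,215,260,300)))[2]),3)))
y=[big(mask(q,(18,120,60),(36,255,255),w))[0] for q,w in ((t,(205,225,250,280)),(s,(395,190,430,230)))]; print("yellow tri",tri(t,y[0],s,y[1]).round(1))
R=t["img"][:,:,2].astype(np.float32)
for n,a in (("L",(1,range(258,284),(216,230),1)),("R",(1,range(258,284),(226,240),-1))): print("block",n,fit(onz(t,edge(R,*a),37),1))
print("block near",fit(onz(t,edge(R,0,range(226,231),(274,292),-1),37),0))
for n,q,w in (("plate",t,(290,200,345,247)),("tray",t,(350,200,380,250))): print(n,[(c.round(0).tolist(),int(st[4])) for c,st,_ in blobs(mask(q,(0,0,0),(180,255,75),w),12)])
d=r.sense(); print(d["time"],d["tool_pos"].round(1),d["finger_gap"])
```

```text
knob [ 511.3 -349.4   88.4]
mat (array([461.1, 349.8]), array([198.7,  99.4]), 8.12)
yellow tri [503.1 358.2  79. ]
block L (array([1.438000e-01, 2.992128e+02]), 26, np.float64(0.3))
block R (array([1.437000e-01, 2.660917e+02]), 23, np.float64(0.5))
block near (array([-1.715000e-01,  4.337776e+02]), 5, np.float64(0.17))
plate []
tray [([363.0, 216.0], 18), ([365.0, 235.0], 96)]
25.7667 [ 371.8 -444.2  272.9] 85.08396662836634
```

```bash
python3 -c "
from bench import r
print(r.hand_in())"
```

```text
the job is handed in; nothing more can be done
None
```

I handed the job in at about 26 s of the 72 s allowed. The knob was pulled to its top stop and later pushed back to its bottom stop, all three pieces are in the tray, the scraper stands upright on its mat, and I saw no sign of touching the pipe, bottle, jar or ring, though I did not re-measure those at the end.

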